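# Roll the spare gas cartridge away from the grill onto its mat

## Task

The spare gas cartridge is lying on its side too near the charcoal grill. With your fingertips on its top, roll it along the shelf onto the black silicone mat so that it stops in the middle of the mat, lying lengthwise along it, and leave it at rest there. Do not slide it or pick it up, keep your fingertips on its upper half, and leave everything else where it is.

Things in the scene. Friction and masses are not known exactly. Their poses are not given: they have to be found in the camera images.
- cartridge: Blue gas can on its side, loose, 0.3 to 0.4 kg, 68 mm in diameter, straight wall 150 mm long; its top line is 68 mm above the shelf. Origin on its axis, mid-wall, 34 mm up. x: along the axis to the cap; z: out through the cream printed panel, up at the start, turns as it rolls. Starts 120 to 195 mm to the mat's +y side, within 4 degrees of its long side. Let go at 0.1 m/s it coasts 1 to 2 cm.
- cap_tip (a point): Middle of the outer face of the cartridge's red cap, which is 53 mm in diameter: on the can's axis, 108 mm from the can's origin.
- mat: Thin black silicone mat, fixed, 280 mm (x) by 150 mm (y), under 1 mm thick, flat on the shelf with no step to feel; the can rolls on it as on the bare shelf. Origin at its middle; x along its long side, y along its short side. +y is the side of the cartridge and the grill, so the cartridge must roll towards -y.
- skewer_rest: White notched ceramic bar lying just past the mat on its -y side, loose, 150 x 34 x 22 mm; origin under its middle, x along its length. Leave alone.
- tongs: Stainless tongs lying between the cartridge and the grill, loose, about 43 x 210 mm and 20 mm high; origin under the middle of the arms, y along the length. Leave alone.
- basting_brush: Black silicone basting brush lying beyond the cap end of the cartridge, loose, 35 x 230 mm and 15 mm high; origin under the handle's line, which runs along y from -122 to 47 mm, the head from there to 107 mm. Leave alone.
- salt_jar: Glass salt jar with steel cap, standing beyond the far end of the mat, loose, 46 mm in diameter, 85 mm high; origin under its middle. Leave alone.
- grill_side (a point): Middle of the top edge of the charcoal grill's side that faces the cartridge. The grill is fixed, stands at the left (+y), is 420 mm along x and runs 260 mm from here towards +y; this edge is 155 mm above the shelf. Its upper rack reaches up to 310 mm along its far side. Leave alone.
- stove_side (a point): Middle of the top edge of the portable gas stove's side that faces the mat. The stove is fixed, stands at the right (-y), is 340 mm along x and runs 280 mm from here towards -y; this edge is 85 mm above the shelf, a knob sticks out 30 mm below it and the burner grate rises to 122 mm. Leave alone.
Mind the look-alikes: they are no part of the job. What is shaped like the cartridge but yellow is not meant.

How it is judged:
By the outcome, as a careful person would: the job done as asked, in the order asked, and still so for the second after the job is handed in, with the robot touching nothing.
It also fails if it takes over 50 s, if anything falls off the work surface, if the arm or the gripper's body presses on something with over 40 N, if the wrist force passes 120 N, or if a joint passes its speed limit or range.

## Robot

A 6-joint arm with a two-finger parallel gripper is mounted at the origin on the work surface. World frame = base frame: x ahead of the robot, y to its left, z up, the work surface at z = 0. Lengths are in m, angles in degrees, forces in N, time in s.
With the tool pointing down it reaches from about 0.25 to 0.775 m from the base axis. Payload 8.9 kg.
Tool frame: the origin (TCP) lies midway between the tips of the shut fingers; the grasp point (between the pads) lies 19 mm behind it; z points along the fingers, y is the direction in which the jaws open and shut (so a half turn about z gives the same grasp; the last joint's range is limited). The gripper opens to 85 mm and grips with 20 to 120 N. Pads are 22 mm wide; open, the fingers measure 114 mm over their backs; the gripper's body (76 mm by 85 mm) begins 54 mm behind the grasp point. The pads swing forward as they close: fully open they stand 13 mm farther back than shut.
Start: joints at [-75.361, 16.656, -8.789, 64.555, 0, 82.019], TCP at [0.202, -0.485, 0.231] pointing down, gripper open.
Joint ranges: [-144.48, 144.48], [-52.06, 99.96], [-74.48, 78.29], [-112.23, 115.85], [-86.99, 84.42], [-180, 180]. Speed limits (degrees/s): [127.2, 127.2, 159.86, 180, 180, 180].

## Interface

Orientations are given as a 3x3 rotation matrix whose columns are the frame's x, y, z axes.
In Python, from cell import monitor, optics, bot gives the robot as it stands. The module is installed in compiled form; this text tells all that it offers.
- The arm moves only by the tool move_arm, never from a script. Its argument "rows" is a list that holds one entry, the list of rows, each a list of 4 numbers: the shift along the tool's x, y, z in m, then the turn about the tool's z in rad. In form: [[[tx, ty, tz, roll], ...]]. A call has 1 to 8 rows; each row shifts and turns the commanded pose from where the row before left it, along the tool's axes as they then stand; what a row does not reach is not made up. A row lasts 1/8 s, in which the tool goes at most 62.5 mm and 10.7 degrees, less where a joint would pass 70% of its speed; a pose out of reach is approached as far as the arm can. A call is refused whole if a number of a shift passes 0.0625 or a number of a turn 0.188, either way. A call with a gripper value outside its range is refused whole. "fingers" is the closure, from 0 (fully open) to 1 (shut), set as the call begins (left out, the last holds). The fingers move at their own pace and stop on an object; "force" is the grip in N (left out, the last holds). Time passes only in rows, so rows that do not move let the fingers close. It gives the time, the measured TCP pose, the force and the opening at its end, in the units of the state.
- monitor.sense(): the state, without advancing time (a new reading comes with each control period).
- optics.capture(name): name is "scene" or "top"; returns a dict with "image" (420x560x3 uint8, blue, green, red), "K" (3x3 intrinsics, pixels), "rvec" (rotation vector, rad) and "tvec" (3), from world to camera coordinates, as OpenCV has them. Camera axes: x right, y down, z forward; pixel columns grow to the right and rows downward; lengths in m; the calibration is good to about 2 mm. A picture is of the moment at which its call begins. There is no depth.
- bot.finish_job(): hands the job in, once; it reports no verdict.
The state is a dict: "time": time; "qpos": joint angles; "dq": joint speeds; "effort": joint torques, N m; "tool_pos": TCP position; "tool_rot": TCP orientation; "ft_force": force on the tool from outside, world axes, zero at the start; "moment": the same for the moment, N m; "width": finger opening in m.
Only numpy, scipy, OpenCV 4.12 (cv2) and the standard library are available. Lean on these libraries where they do the work, as an engineer would, in place of code of your own. Each camera call takes 0.05 s, during which the arm holds its last target. There are 200 camera calls.

## Working session

There is one attempt and no reset: what is moved stays moved. The work goes in short steps, Python scripts to look and compute and a tool call to move; the robot and the scene stay as the last step left them, time stands still between calls to the robot, and variables do not carry over. Pictures are saved under pics/ and viewed, about 8 in all and at most 12, crops included, and the job is handed in when it is done.

Besides the shell and the picture viewer there is one more tool, called after "Request:" as name([rows], argument=value, ...), one row to a line, values as JSON. move_arm: Moves the arm, as the interface text tells. Its arguments: {"type":"object","properties":{"rows":{"type":"array","items":{"type":"array","items":{"type":"array","items":{"type":"number"}}}},"fingers":{"type":"number"},"force":{"type":"number"}},"required":["rows"]}

```bash
mkdir -p pics
cat > h.py <<'E'
import numpy as np, cv2
from cell import monitor, optics, bot
def cap(name,f):
    c=optics.capture(name); cv2.imwrite('pics/'+f,c['image']); return c
def ray(c,uv,z):
    R=cv2.Rodrigues(np.array(c['rvec'],float))[0]; t=np.array(c['tvec'],float).ravel()
    o=-R.T@t; d=R.T@np.linalg.inv(np.array(c['K'],float))@np.array([uv[0],uv[1],1.])
    return o+d*(z-o[2])/d[2]
def proj(c,P):
    return cv2.projectPoints(np.array(P,float).reshape(-1,3),np.array(c['rvec'],float),np.array(c['tvec'],float),np.array(c['K'],float),None)[0].reshape(-1,2)
E
python3 - <<'E'
from h import *
a=cap('scene','s0.png');b=cap('top','t0.png')
for c in(a,b):
    R=cv2.Rodrigues(np.array(c['rvec'],float))[0];print(-R.T@np.array(c['tvec']).ravel(),R[2],c['K'][0][0])
s=monitor.sense();print(s['time'],s['tool_pos'],s['tool_rot'],s['width'],s['ft_force'])
E
```

```text
[1.12094766 0.66519655 0.83714087] [-0.54270514 -0.57882648 -0.60863046] 402.01477427073144
[ 0.36013517 -0.0165884   1.48492998] [ 0.08059375  0.02111181 -0.99652343] 488.8145796725732
0.1 [ 0.20184585 -0.48423708  0.23079264] [[ 9.23094714e-01  3.84572589e-01 -2.68256813e-04]
 [ 3.84572638e-01 -9.23094045e-01  1.12730375e-03]
 [ 1.85903857e-04 -1.14377237e-03 -9.99999329e-01]] 0.08569678892130791 [-1.40295126  0.22190284  0.51850621]
```

View pics/s0.png

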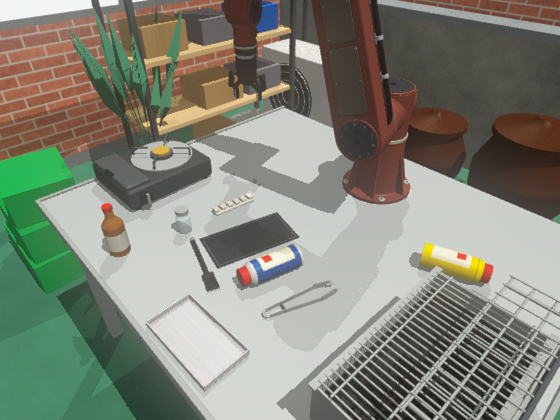

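View pics/t0.png

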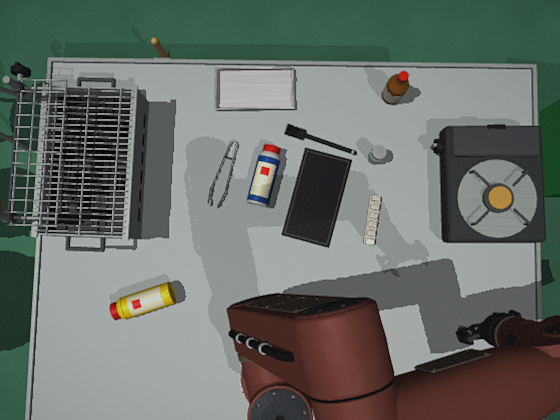

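The scene view shows the blue can at (270,265) with its cap at (245,275), the mat at (250,240), and a yellow look-alike at (455,262). In the top view the blue can is at (264,175) with its red cap at (272,148). The mat is at (317,197), the tongs at (223,173), the brush at (320,138), the rest at (373,220) and the jar at (377,154).

Candidates for the cartridge, by top-view pixel: blue can (264,175), yellow can (143,300), and the bottle with a red cap (397,88). I choose the blue can.

```bash
cat >> h.py <<'E'
def big(m,roi):
    x0,y0,x1,y1=roi; k=np.zeros_like(m); k[y0:y1,x0:x1]=m[y0:y1,x0:x1]
    cs=cv2.findContours(k,cv2.RETR_EXTERNAL,cv2.CHAIN_APPROX_NONE)[0]
    return max(cs,key=cv2.contourArea)[:,0,:].astype(float)
def rect(c,cnt,z):
    P=np.array([ray(c,p,z)[:2] for p in cnt])
    (cx,cy),(w,h),a=cv2.minAreaRect((P*1000).astype(np.float32))
    if w<h: w,h,a=h,w,a-90
    a=(a+90)%180-90
    return np.array([cx,cy])/1000,w,h,a
def masks(c):
    hsv=cv2.cvtColor(c['image'],cv2.COLOR_BGR2HSV);H,S,V=cv2.split(hsv)
    return H,S,V
E
python3 - <<'E'
from h import *
c=optics.capture('top');H,S,V=masks(c)
m=big(((V<70)*255).astype('uint8'),(275,140,360,255)); print('mat',rect(c,m,0))
roi=(240,135,288,215)
red=((S>120)&(V>60)&((H<8)|(H>172)))
blue=((S>90)&(H>100)&(H<130)&(V>40))
cream=((V>150)&(H>10)&(H<40)&(S>20))
al=((red|blue|cream)*255).astype('uint8'); al=cv2.morphologyEx(al,cv2.MORPH_CLOSE,np.ones((5,5)))
can=big(al,roi); print('can all z34',rect(c,can,.034))
rc=big((red*255).astype('uint8'),(255,138,288,160)); print('cap',rect(c,rc,.034))
for n,p in dict(tongs=(223,173),brushhead=(293,131),brushend=(355,152),rest=(373,220),jar=(377,148)).items(): print(n,ray(c,p,.01)[:2])
im=c['image'].copy()
for k,col in((m,(0,255,0)),(can,(0,255,255)),(rc,(255,0,255))): 
    cv2.polylines(im,[k.astype(int)],True,col,1)
cv2.imwrite('pics/c1.png',cv2.resize(im[110:260,190:390],None,fx=4,fy=4,interpolation=cv2.INTER_NEAREST))
E
```

```text
mat (array([ 0.53781372, -0.093017  ]), 277.2976989746094, 147.23780822753906, -13.99853515625)
can all z34 (array([0.60276318, 0.06462727]), 177.2832794189453, 66.24705505371094, -13.62890625)
cap (array([0.67805878, 0.04686469]), 49.81358337402344, 22.58934783935547, 75.93180847167969)
tongs [0.60446623 0.19420961]
brushhead [ 0.73871036 -0.01701314]
brushend [ 0.67677103 -0.20739075]
rest [ 0.46992231 -0.26353158]
jar [ 0.69034418 -0.274176  ]
```

View pics/c1.png

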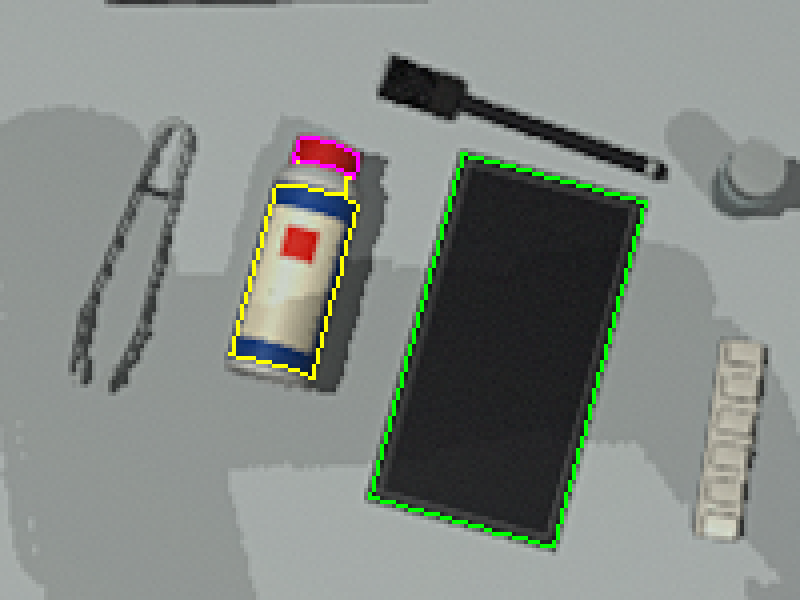

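The crop confirms the choice. The blue can with the cream panel and red square has its cap at (327,155) in the crop, and the mat outline fits at 277x147 mm. Next I work out the can's pose in the mat frame and the first moves.

```bash
cat >> h.py <<'E'
M0=np.array([.5378,-.0930]); MA=np.deg2rad(-14.0); MX=np.array([np.cos(MA),np.sin(MA)]); MY=np.array([-MX[1],MX[0]])
def mf(p): d=np.array(p)[:2]-M0; return np.round(np.array([d@MX,d@MY])*1000,1)
E
python3 - <<'E'
from h import *
c=optics.capture('top'); H,S,V=masks(c)
f=lambda u,v:(190+u/4-.375,110+v/4-.375)
print('captip', mf(ray(c,f(327,139),.0605)))
print('band ends', mf(ray(c,f(318,190),.068)), mf(ray(c,f(276,366),.068)), 'base',mf(ray(c,f(270,378),.06)))
# cylinder edges: silhouette points at several rows using saturation/brightness of the bands/panel
for p in [(273,188),(358,208),(233,354),(313,379),(295,142),(359,155)]: print(p, mf(ray(c,f(*p),.034)))
s=monitor.sense(); print('tcp mat', mf(s['tool_pos']), s['tool_pos'], 'yaw',np.rad2deg(np.arctan2(s['tool_rot'][1][0],s['tool_rot'][0][0])))
# second view
c=optics.capture('scene');H,S,V=masks(c)
red=((S>150)&(V>60)&((H<8)|(H>172)))
r=big((red*255).astype('uint8'),(230,255,258,292)); (u,v),wh,a=cv2.minAreaRect(r.astype(np.float32)); print(u,v,wh,a)
cv2.imwrite('pics/c2.png',cv2.resize(c['image'][200:320,170:370],None,fx=4,fy=4,interpolation=cv2.INTER_NEAREST))
E
```

```text
captip [108.6 170.5]
band ends [ 68.6 166.1] [-64.8 161.2] base [-73.8 163.8]
(273, 188) [ 67.5 202.5]
(358, 208) [ 69.4 136.6]
(233, 354) [-61.5 197.8]
(313, 379) [-63.9 135. ]
(295, 142) [105.7 195.8]
(359, 155) [108.6 146.6]
tcp mat [-231.3 -461. ] [ 0.20185185 -0.4843432   0.23094851] yaw 22.620550482067323
244.80003356933594 274.1000061035156 (15.205260276794434, 7.602630615234375) 63.43495178222656
```

View pics/c2.png

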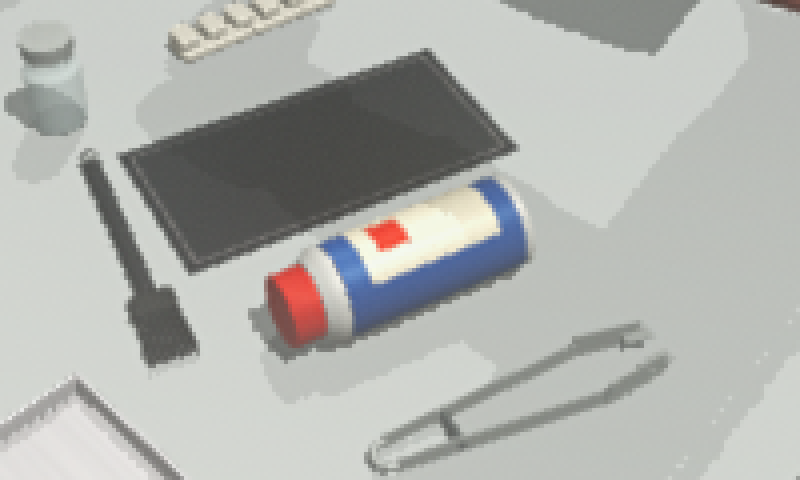

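Request:
move_arm([
  [[0, 0, 0, -0.186], [0, 0, 0, -0.186], [0, 0, 0, -0.186], [0, 0, 0, -0.186], [0, 0, 0, -0.186]],
], fingers=0)

```text
time: 0.88
tool_pos: [0.2019, -0.4845, 0.2312]
tool_rot: [[0.238, 0.971, -0.0], [0.971, -0.238, 0.0], [0.0, -0.0, -1.0]]
ft_force: [-0.6, -0.4, -0.8]
width: 0.0855
```

The scene view agrees: the panel faces up and the cap points to mat +x at crop (290,310). In the mat frame the can's centre is at about (1,168) mm, with yaw about +1.5°. The cap tip came out at 108.6 mm against an expected 108. I'll put the open fingertips along the can's axis, so both tips touch the top, and roll in several strokes.

Request:
move_arm([
  [[0.053, 0.0195, 0, 0], [0.053, 0.0195, 0, 0], [0.053, 0.0195, 0, 0], [0.053, 0.0195, 0, 0], [0.053, 0.0195, 0, 0], [0.053, 0.0195, 0, 0], [0.053, 0.0195, 0, 0], [0.053, 0.0195, 0, 0]],
])

```text
time: 1.88
tool_pos: [0.4574, -0.1097, 0.2314]
tool_rot: [[0.244, 0.97, 0.0], [0.97, -0.244, -0.0], [-0.0, 0.001, -1.0]]
ft_force: [0.1, -1.5, -0.1]
width: 0.0854
```

Request:
move_arm([
  [[0.053, 0.0195, 0, 0], [0.053, 0.0195, 0.02, 0], [0.053, 0.0195, 0.04, 0], [0.053, 0.0195, 0.04, -0.022], [0, 0, 0, 0]],
])

```text
time: 2.5
tool_pos: [0.5768, 0.069, 0.1355]
tool_rot: [[0.218, 0.976, -0.005], [0.976, -0.218, 0.001], [-0.001, -0.005, -1.0]]
ft_force: [-0.3, 0.7, 0.7]
width: 0.0855
```

Run:
```python
from h import *
s=monitor.sense(); print(s['time'],mf(s['tool_pos']),s['tool_pos'],np.rad2deg(np.arctan2(s['tool_rot'][1][0],s['tool_rot'][0][0])),s['ft_force'])
a=cap('scene','s1.png'); cv2.imwrite('pics/s1.png',cv2.resize(a['image'][130:330,130:400],None,fx=2.9,fy=2.9))
```

```text
2.5 [ -1.4 166.6] [0.57675379 0.06896454 0.1355398 ] 77.38568417112056 [-0.31550187  0.65905547  0.68112537]
```

View pics/s1.png

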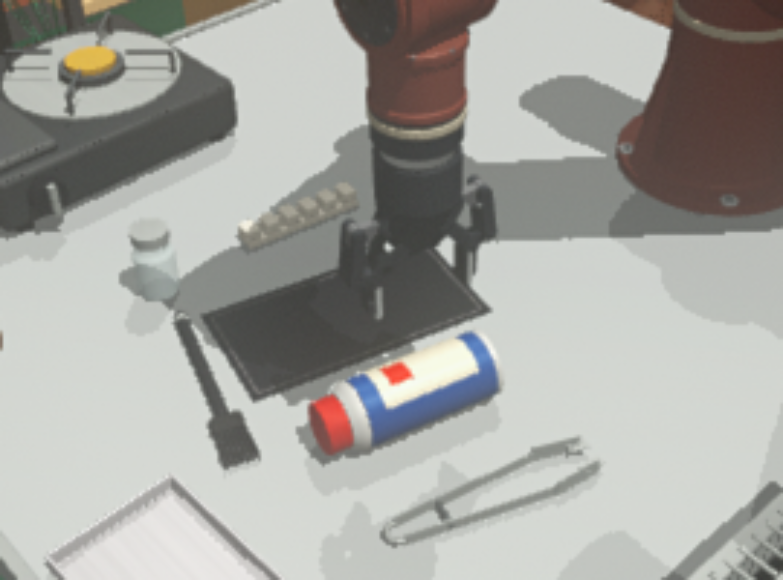

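The fingertips at (378,300) and (465,275) are above and along the can at (405,390). Now descend to just above its top.

Request:
move_arm([
  [[0.005, 0.002, 0.03, 0], [0.005, 0, 0.03, 0], [0, 0, 0.008, 0], [0, 0, 0, 0]],
])

```text
time: 3.05
tool_pos: [0.5819, 0.0748, 0.0719]
tool_rot: [[0.223, 0.975, 0.0], [0.975, -0.223, -0.0], [-0.0, 0.0, -1.0]]
ft_force: [-0.1, -0.1, -0.1]
width: 0.0855
```

```bash
cat > st.py <<'E'
from h import *
s=monitor.sense(); print(s['time'],mf(s['tool_pos']),np.round(s['tool_pos'],4),np.rad2deg(np.arctan2(s['tool_rot'][1][0],s['tool_rot'][0][0])),np.round(s['ft_force'],1))
E
python3 st.py
```

```text
3.05 [  2.2 173.4] [0.5819 0.0748 0.0719] 77.11742628900588 [-0.1 -0.1 -0.1]
```

Request:
move_arm([
  [[0.004, 0, 0.007, 0], [0, 0, 0.006, 0], [0, 0, 0.002, 0], [0, 0, 0, 0]],
])

```text
time: 3.55
tool_pos: [0.5825, 0.0794, 0.0559]
tool_rot: [[0.222, 0.975, -0.0], [0.975, -0.222, -0.0], [-0.0, -0.0, -1.0]]
ft_force: [-0.5, -0.1, 0.4]
width: 0.0855
```

Request:
move_arm([
  [[0, 0, 0.0015, 0], [0, 0, 0, 0]],
])

```text
time: 3.8
tool_pos: [0.5828, 0.0794, 0.0547]
tool_rot: [[0.222, 0.975, 0.0], [0.975, -0.222, 0.0], [0.0, 0.0, -1.0]]
ft_force: [0.2, 0.3, 1.2]
width: 0.0854
```

Request:
move_arm([
  [[0, 0, 0.001, 0], [0, 0, 0, 0]],
])

```text
time: 4.05
tool_pos: [0.583, 0.0796, 0.0545]
tool_rot: [[0.222, 0.975, 0.001], [0.975, -0.222, 0.0], [0.001, 0.001, -1.0]]
ft_force: [-3.1, 0.9, 10.8]
width: 0.0851
```

Contact is at TCP z of about 0.0546, as expected, with 11 N pressing. First gentle stroke.

Request:
move_arm([
  [[-0.004, 0, 0, 0], [-0.008, 0, 0, 0], [-0.008, 0, 0, 0], [-0.008, 0, 0, 0], [-0.008, 0, 0, 0], [-0.004, 0, 0, 0], [0, 0, 0, 0]],
])

```text
time: 4.92
tool_pos: [0.5737, 0.0401, 0.0544]
tool_rot: [[0.222, 0.975, 0.0], [0.975, -0.222, -0.0], [0.0, 0.0, -1.0]]
ft_force: [-3.4, -0.2, 10.5]
width: 0.0856
```

```bash
cat >> h.py <<'E'
def can(tag,roi=None):
    """scene view: cap blob + blue; top view: cap and blue/cream outlines"""
    c=optics.capture('scene');H,S,V=masks(c)
    cv2.imwrite('pics/%s_s.png'%tag,cv2.resize(c['image'][200:320,170:370],None,fx=4,fy=4,interpolation=cv2.INTER_NEAREST))
    t=optics.capture('top')
    cv2.imwrite('pics/%s_t.png'%tag,cv2.resize(t['image'][110:260,190:390],None,fx=4,fy=4,interpolation=cv2.INTER_NEAREST))
    H,S,V=masks(t); red=(S>120)&(V>60)&((H<8)|(H>172))
    r=big((red*255).astype('uint8'),(240,136,345,185)); q,w,h,a=rect(t,r,.034); print('cap ctr top',mf(q),w,h,a)
E
python3 st.py; python3 -c "from h import *;can('a')"; cd pics; python3 -c "
import cv2,numpy as np
cv2.imwrite('a.png',np.hstack([cv2.resize(cv2.imread('a_s.png'),(400,240)),cv2.resize(cv2.imread('a_t.png'),(400,300))[:240]]))"
```

```text
4.925 [  2.6 137.9] [0.5737 0.0401 0.0544] 77.14698917506472 [-3.4 -0.2 10.5]
cap ctr top [ 63.4 179.5] 151.18374633789062 146.3480224609375 -88.89567863941193
```

View pics/a.png

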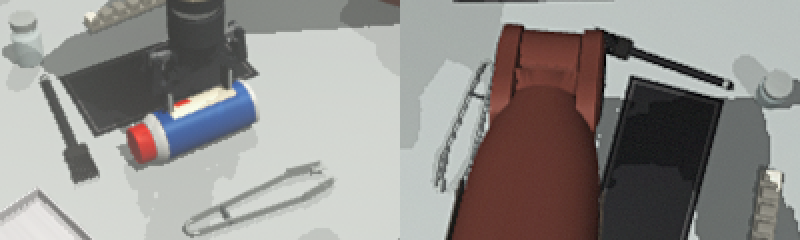

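The can rolled with the tips on top: the panel has turned away in the left view, where the cap is at (143,143). The arm hides the can in the top view. Finish this stroke, lift, return and set down again.

Request:
move_arm([
  [[-0.008, 0, 0.0002, 0.002], [-0.008, 0, 0.0006, 0.002], [-0.004, 0, 0.0004, 0.001], [0, 0, 0, 0], [0, 0, -0.012, 0], [0.016, 0, -0.002, 0], [0.016, 0, 0, 0], [0, 0, 0.008, 0]],
])

```text
time: 6.02
tool_pos: [0.5773, 0.0539, 0.0584]
tool_rot: [[0.225, 0.974, 0.001], [0.974, -0.225, 0.0], [0.0, 0.001, -1.0]]
ft_force: [-0.2, 0.1, -0.5]
width: 0.0853
```

```bash
python3 st.py
python3 - <<'E'
from h import *
c=optics.capture('scene');H,S,V=masks(c)
red=((S>120)&(V>60)&((H<8)|(H>172)))
r=big((red*255).astype('uint8'),(200,230,275,300)); print(cv2.minAreaRect(r.astype(np.float32)), r.min(0),r.max(0))
for y in (168,148,138,128): print(y,proj(c,[list(M0+.109*MX+(y+2.5)/1000*MY)+[.034]]))
x0,y0=r.min(0).astype(int)-12
cv2.imwrite('pics/b.png',cv2.resize(c['image'][y0:y0+75,x0:x0+100],None,fx=8,fy=8,interpolation=cv2.INTER_NEAREST)); print(x0,y0)
E
```

```text
6.025 [  2.8 152.1] [0.5773 0.0539 0.0584] 77.0119055698924 [-0.2  0.1 -0.5]
((239.9000244140625, 267.800048828125), (18.335756301879883, 8.944271087646484), 63.43495178222656) [232. 259.] [245. 277.]
168 [[239.645386  277.7102778]]
148 [[236.55522709 272.98034366]]
138 [[235.03922312 270.65988081]]
128 [[233.54211948 268.36834765]]
220 247
```

View pics/b.png

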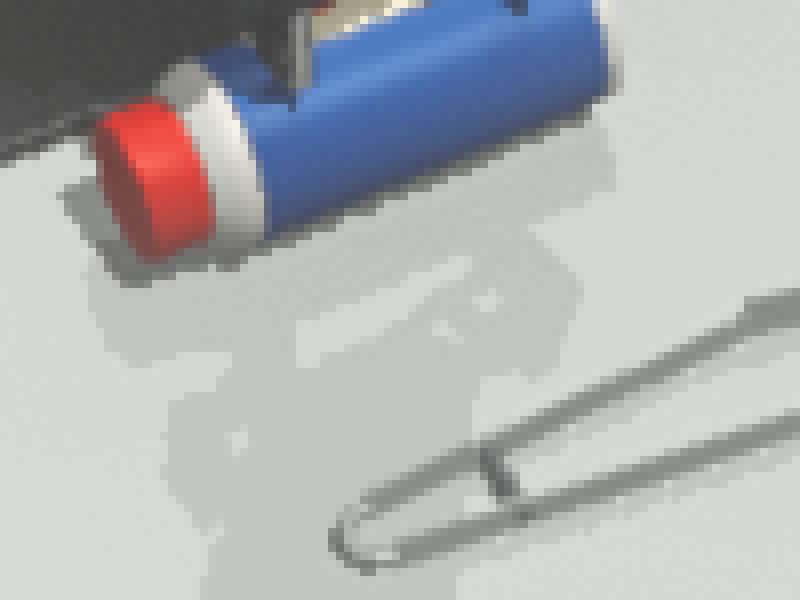

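The cap face centre, at about (235.6,270.1) in the full image, matches the prediction for mat y = 138, so rolling by dead reckoning holds. Second stroke.

Request:
move_arm([
  [[-0.002, 0, 0.003, 0], [0, 0, 0.0018, 0], [-0.004, 0, 0, 0.001], [-0.008, 0, 0, 0.001], [-0.008, 0, 0, 0.001], [-0.008, 0, 0, 0.001], [-0.008, 0, 0, 0.001], [-0.008, 0, 0, 0]],
])

```text
time: 7.08
tool_pos: [0.5654, 0.0068, 0.0543]
tool_rot: [[0.232, 0.973, -0.0], [0.973, -0.232, 0.0], [0.0, -0.0, -1.0]]
ft_force: [-4.1, 1.1, 7.9]
width: 0.0854
```

Request:
move_arm([
  [[-0.008, 0, 0.0002, 0.001], [-0.008, 0, 0.0006, 0.001], [-0.004, 0, 0.0004, 0], [0, 0, 0, 0], [0, 0, -0.012, 0], [0.016, 0, -0.002, 0], [0.016, 0, 0, 0], [0, 0, 0.008, 0]],
])

```text
time: 8.07
tool_pos: [0.5695, 0.0207, 0.0584]
tool_rot: [[0.232, 0.973, 0.001], [0.973, -0.232, 0.0], [0.0, 0.001, -1.0]]
ft_force: [0.2, 0.2, 0.5]
width: 0.0855
```

```bash
python3 st.py
cat > lk.py <<'E'
from h import *
import sys
c=optics.capture('scene');H,S,V=masks(c)
red=((S>120)&(V>60)&((H<8)|(H>172)))
r=big((red*255).astype('uint8'),(195,200,275,300)); print(r.min(0),r.max(0),r.mean(0))
# cap side+face blob centre lies ~14 mm inside the tip on the axis: calibrate from y=138 -> (239.9,267.8)
q=cv2.minAreaRect(r.astype(np.float32))[0]; print(q, 'cap blob at', mf(ray(c,q,.037)))
print('prev', mf(ray(c,(239.9,267.8),.037)), 'start', mf(ray(c,(244.8,274.1),.037)))
E
python3 lk.py
```

```text
8.075 [  3.3 118. ] [0.5695 0.0207 0.0584] 76.61270567534564 [0.2 0.2 0.5]
[228. 252.] [240. 269.] [234.65116279 260.76744186]
(234.88778686523438, 260.5902404785156) cap blob at [ 94.3 107.4]
prev [ 93.8 139.9] start [ 92.3 168. ]
```

The cap blob moved 32.5 mm against 32 planned. The can is now near 106. Repeat.

Request:
move_arm([
  [[-0.001, 0, 0.003, 0], [0, 0, 0.0018, 0], [-0.004, 0, 0, 0.001], [-0.008, 0, 0, 0.001], [-0.008, 0, 0, 0.001], [-0.008, 0, 0, 0.001], [-0.008, 0, 0, 0.001], [-0.008, 0, 0, 0]],
])

```text
time: 9.12
tool_pos: [0.5578, -0.0253, 0.0542]
tool_rot: [[0.239, 0.971, -0.0], [0.971, -0.239, -0.0], [-0.0, -0.0, -1.0]]
ft_force: [-2.5, -0.7, 7.5]
width: 0.0857
```

Request:
move_arm([
  [[-0.008, 0, 0.0002, 0], [-0.008, 0, 0.0006, 0], [-0.004, 0, 0.0004, 0], [0, 0, 0, 0], [0, 0, -0.012, 0], [0.016, 0, -0.002, 0], [0.016, 0, 0, 0], [0, 0, 0.008, 0]],
])

```text
time: 10.12
tool_pos: [0.5618, -0.0114, 0.0584]
tool_rot: [[0.236, 0.972, 0.001], [0.972, -0.236, 0.0], [0.0, 0.001, -1.0]]
ft_force: [-0.5, 0.3, 1.2]
width: 0.085
```

```bash
python3 st.py;python3 lk.py
```

```text
10.125 [ 3.5 85. ] [ 0.5618 -0.0114  0.0584] 76.32855884902862 [-0.5  0.3  1.2]
[223. 245.] [235. 262.] [229.5952381  253.57142857]
(229.81704711914062, 253.35366821289062) cap blob at [94.8 73.4]
prev [ 93.8 139.9] start [ 92.3 168. ]
```

Request:
move_arm([
  [[-0.001, 0, 0.003, 0], [0, 0, 0.0018, 0], [-0.004, 0, 0, 0], [-0.008, 0, 0, 0], [-0.008, 0, 0, 0], [-0.008, 0, 0, 0], [-0.008, 0, 0, 0], [-0.008, 0, 0, 0]],
])

```text
time: 11.18
tool_pos: [0.5499, -0.0574, 0.0542]
tool_rot: [[0.239, 0.971, -0.0], [0.971, -0.239, -0.0], [-0.0, 0.0, -1.0]]
ft_force: [-3.1, -0.3, 8.1]
width: 0.0857
```

Request:
move_arm([
  [[-0.008, 0, 0.0002, 0], [-0.008, 0, 0.0006, 0], [-0.004, 0, 0.0004, 0], [0, 0, 0, 0], [0, 0, -0.012, 0], [0, 0, -0.06, 0], [-0.03, 0, -0.06, 0], [-0.06, 0, -0.03, 0]],
])

```text
time: 12.18
tool_pos: [0.5271, -0.1575, 0.2124]
tool_rot: [[0.235, 0.972, 0.005], [0.972, -0.235, -0.002], [-0.0, 0.005, -1.0]]
ft_force: [0.5, -0.5, -1.2]
width: 0.0852
```

Request:
move_arm([
  [[-0.06, -0.02, 0, 0], [-0.06, -0.02, 0, 0], [-0.06, -0.02, 0, 0], [0, 0, 0, 0]],
])

```text
time: 12.68
tool_pos: [0.4236, -0.3195, 0.2091]
tool_rot: [[0.244, 0.97, 0.0], [0.97, -0.244, -0.001], [-0.001, 0.001, -1.0]]
ft_force: [-0.3, 0.2, -0.1]
width: 0.0856
```

```bash
python3 st.py;python3 lk.py; python3 -c "from h import *;can('d')"
```

```text
12.675 [ -56.  -247.4] [ 0.4236 -0.3195  0.2091] 75.89509690305601 [-0.3  0.2 -0.1]
[219. 239.] [230. 255.] [225.25  246.975]
(225.39053344726562, 246.8372802734375) cap blob at [94.9 41.7]
prev [ 93.8 139.9] start [ 92.3 168. ]
cap ctr top [105.2  40.9] 51.85618591308594 23.2995662689209 75.92752838134766
```

View pics/d_t.png

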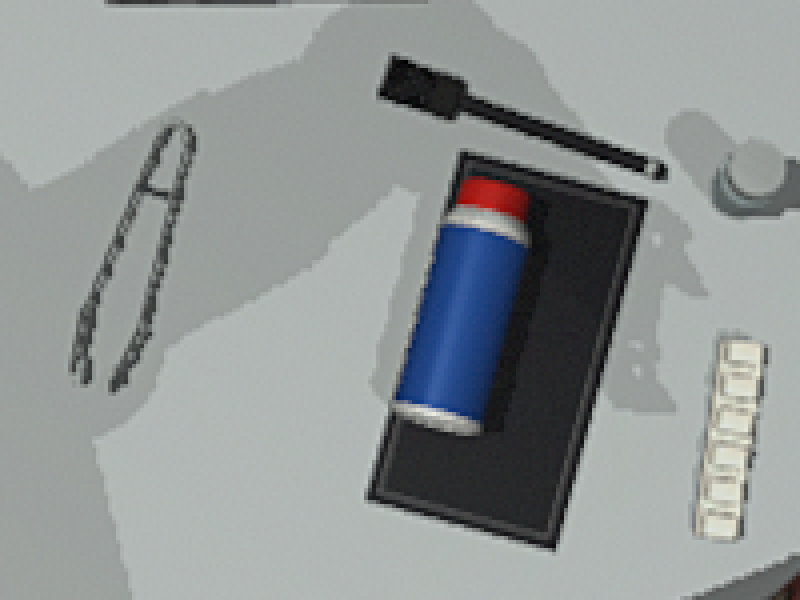

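The can is on the mat: cap at (492,198) and base at (437,425) in the crop. The tongs, brush, rest and jar are unmoved. Measure the remaining roll and yaw.

```bash
cat > me.py <<'E'
from h import *
t=optics.capture('top');H,S,V=masks(t)
red=(S>120)&(V>60)&((H<8)|(H>172)); blue=(S>90)&(H>100)&(H<130)&(V>40)
roi=(270,140,350,240)
r=big((red*255).astype('uint8'),roi); b=big((blue*255).astype('uint8'),roi)
for n,k in(('cap',r),('blue',b)):
    q,w,h,a=rect(t,k,.034); print(n,mf(q),round(w),round(h),'yaw vs mat',round(a+14,2))
# midline of silhouette per mat-x slice
P=np.array([mf(ray(t,p,.034)) for p in b]); xs=np.arange(P[:,0].min()+12,P[:,0].max()-12,6)
mid=[(P[abs(P[:,0]-x)<4,1].max()+P[abs(P[:,0]-x)<4,1].min())/2 for x in xs]
k=np.polyfit(xs,mid,1); print('axis yaw deg',np.degrees(np.arctan(k[0])),'y at x=0',k[1],'x range',P[:,0].min(),P[:,0].max())
print('rest',end=' '); w=((V>150)*255).astype('uint8'); print(mf(rect(t,big(w,(355,185,395,250)),.022)[0]))
E
python3 me.py
```

```text
cap [105.2  40.9] 52 23 yaw vs mat 89.93
blue [ 7.6 38.4] 139 68 yaw vs mat 0.13
axis yaw deg 0.3446321114468944 y at x=0 38.1266917293233 x range -61.8 77.1
rest [ -15.6 -182.4]
```

The can is at y = 38, x about +5, yaw about 0.3°. I need 38 mm more, in two flat strokes that end on top.

Request:
move_arm([
  [[0.059, 0.012, 0, 0], [0.059, 0.012, 0, 0], [0.059, 0.012, 0, 0], [0.059, 0.012, 0, 0], [0.059, 0.012, 0.03, 0], [0, 0, 0.05, 0], [0, 0, 0.05, 0], [0, 0, 0, 0]],
])

```text
time: 13.88
tool_pos: [0.5495, -0.0455, 0.0777]
tool_rot: [[0.236, 0.972, -0.007], [0.972, -0.236, 0.002], [-0.0, -0.007, -1.0]]
ft_force: [0.2, -0.4, 0.5]
width: 0.0854
```

```bash
python3 st.py
```

```text
13.875 [-0.1 48.9] [ 0.5495 -0.0455  0.0777] 76.34794747517432 [ 0.2 -0.4  0.5]
```

Request:
move_arm([
  [[0, 0.004, 0.01, 0], [0, 0, 0.007, 0], [0, 0, 0, 0], [0, 0, 0, 0]],
])

```text
time: 14.38
tool_pos: [0.5566, -0.0491, 0.064]
tool_rot: [[0.239, 0.971, 0.001], [0.971, -0.239, -0.0], [0.0, 0.001, -1.0]]
ft_force: [-1.1, -0.2, 0.2]
width: 0.0855
```

```bash
python3 st.py
```

```text
14.375 [ 7.6 47.2] [ 0.5566 -0.0491  0.064 ] 76.17710250995832 [-1.1 -0.2  0.2]
```

Request:
move_arm([
  [[0, 0, 0.006, 0], [0, 0, 0.0042, 0], [0, 0, 0, 0]],
])

```text
time: 14.75
tool_pos: [0.5565, -0.0489, 0.0545]
tool_rot: [[0.239, 0.971, 0.001], [0.971, -0.239, -0.0], [0.0, 0.001, -1.0]]
ft_force: [-5.1, 1.7, 19.7]
width: 0.0856
```

Request:
move_arm([
  [[-0.004, 0, 0, 0.001], [-0.008, 0, 0, 0.001], [-0.008, 0, 0, 0.001], [-0.008, 0, 0, 0.001], [-0.006, 0, 0, 0], [-0.003, 0, 0, 0], [0, 0, 0, 0]],
])

```text
time: 15.62
tool_pos: [0.5477, -0.0854, 0.0543]
tool_rot: [[0.243, 0.97, 0.001], [0.97, -0.243, -0.001], [-0.001, 0.001, -1.0]]
ft_force: [-4.1, 0.0, 17.4]
width: 0.0852
```

```bash
python3 st.py; python3 lk.py
```

```text
15.625 [7.7 9.8] [ 0.5477 -0.0854  0.0543] 75.9600478803355 [-4.1  0.  17.4]
[216. 235.] [228. 251.] [222.475 243.075]
(222.74314880371094, 242.93490600585938) cap blob at [95.  22.2]
prev [ 93.8 139.9] start [ 92.3 168. ]
```

Request:
move_arm([
  [[0, 0, -0.004, 0], [0, 0, -0.006, 0], [0.009, 0, 0, 0], [0.009, 0, 0, 0], [0, 0, 0.005, 0], [0, 0, 0.0042, 0], [0, 0, 0, 0]],
])

```text
time: 16.55
tool_pos: [0.5516, -0.0673, 0.0546]
tool_rot: [[0.242, 0.97, 0.0], [0.97, -0.242, -0.0], [-0.0, 0.0, -1.0]]
ft_force: [-3.9, 1.3, 14.5]
width: 0.0855
```

Request:
move_arm([
  [[-0.004, 0, 0, 0], [-0.008, 0, 0, 0], [-0.008, 0, 0, 0], [-0.008, 0, 0, 0], [-0.005, 0, 0, 0], [-0.003, 0, 0, 0], [-0.001, 0, 0, 0], [0, 0, 0, 0]],
])

```text
time: 17.55
tool_pos: [0.5428, -0.1037, 0.0543]
tool_rot: [[0.243, 0.97, 0.0], [0.97, -0.243, -0.001], [-0.0, 0.0, -1.0]]
ft_force: [-2.2, -1.0, 10.2]
width: 0.0854
```

```bash
python3 st.py; python3 lk.py
```

```text
17.55 [ 7.4 -9.2] [ 0.5428 -0.1037  0.0543] 75.94598969868339 [-2.2 -1.  10.2]
[214. 232.] [225. 248.] [220.05128205 239.79487179]
(220.31655883789062, 239.6597442626953) cap blob at [95.6  5.1]
prev [ 93.8 139.9] start [ 92.3 168. ]
```

Lift straight up and away, then check from above.

Request:
move_arm([
  [[0, 0, -0.002, 0], [0, 0, -0.01, 0], [0, 0, -0.05, 0], [0, 0, -0.05, 0], [-0.05, 0, -0.04, 0], [-0.06, -0.02, 0, 0], [-0.06, -0.02, 0, 0], [-0.06, -0.02, 0, 0]],
])

```text
time: 18.6
tool_pos: [0.4291, -0.3103, 0.2056]
tool_rot: [[0.242, 0.97, 0.001], [0.97, -0.242, -0.001], [-0.0, 0.001, -1.0]]
ft_force: [0.5, -0.8, -1.0]
width: 0.0854
```

Request:
move_arm([
  [[-0.03, -0.03, 0, 0], [0, 0, 0, 0], [0, 0, 0, 0]],
])

```text
time: 18.98
tool_pos: [0.3941, -0.3305, 0.2053]
tool_rot: [[0.243, 0.97, 0.001], [0.97, -0.243, -0.0], [0.0, 0.001, -1.0]]
ft_force: [-0.4, -0.6, 0.2]
width: 0.0854
```

```bash
python3 st.py; python3 me.py; python3 -c "from h import *;can('e')"
```

```text
18.975 [ -82.  -265.2] [ 0.3941 -0.3305  0.2053] 75.93614020713078 [-0.4 -0.6  0.2]
cap [105.7   3.8] 52 23 yaw vs mat 89.93
blue [7.8 2.4] 140 69 yaw vs mat 0.41
axis yaw deg 0.7976378285158746 y at x=0 -6.168848370927319 x range -61.9 77.7
rest [ -15.6 -182.4]
cap ctr top [105.7   3.8] 51.73802185058594 23.27731704711914 75.92658996582031
```

View pics/e_t.png

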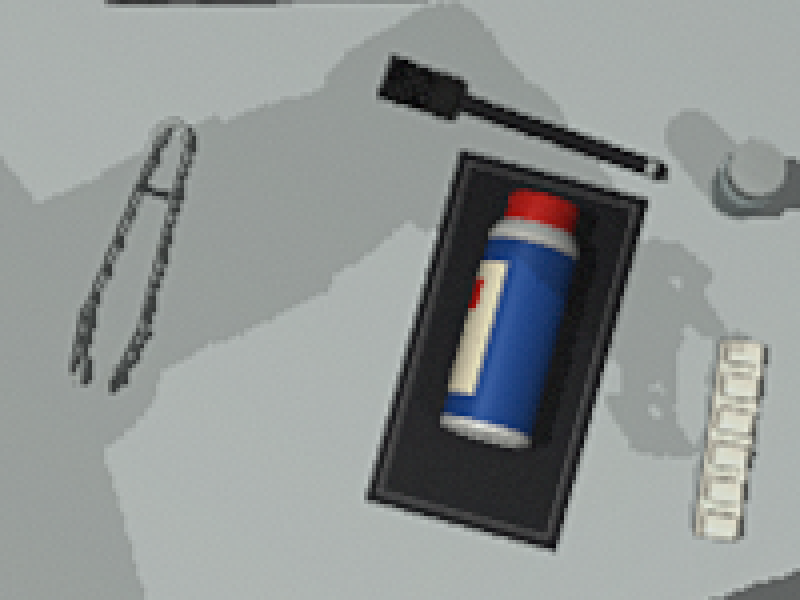

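The can lies lengthwise in the middle of the mat: cap at (543,207), base at (487,437). Its centre is about (4,2) mm from the mat's middle, with yaw about 0.5°. The panel now faces +y, which fits pure rolling of about 280° over 166 mm. The neighbours look unmoved. Check that it is still at rest, then hand in.

```bash
python3 me.py | head -2; python3 -c "
from h import *
print(bot.finish_job())"
```

```text
cap [105.7   3.8] 52 23 yaw vs mat 89.93
blue [7.8 2.4] 140 69 yaw vs mat 0.41
the job is handed in; nothing more can be done
None
```

I rolled the blue cartridge onto the black mat in six light strokes, with both open fingertips on its top at about 8–20 N. It stopped near the middle, and I handed the job in at about 19 s of the 50 s limit.

**Final position:** The can's centre is about 4 mm (x) and 2 mm (y) from the mat's middle, with its axis within about 0.5° of the mat's long side. Two readings before hand-in were identical, so it was at rest, with the arm clear of everything.

**Rolling, not sliding:** The printed panel ended facing +y, which matches the roughly 280° of turn that rolling 166 mm should give.

**Other objects:** The skewer rest measured the same position at y = 38 mm and at the end. The tongs, brush and jar looked unmoved in the top view.

**One check disagreed:** The midline fit in the last top view gave y = -6 mm. I set it aside because it fitted only the blue area, and the cream panel cuts into that side of the outline. The outline box (2.4 mm) and the cap (3.8 mm) agree with each other.

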